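# Sweep the courgette rounds off the chopping block into the empty pan

## Robot

A 6-joint arm with a two-finger parallel gripper is mounted at the origin on the work surface. World frame = base frame: x ahead of the robot, y to its left, z up, the work surface at z = 0. Lengths are in mm, angles in rad, forces in N, time in s.
With the tool pointing down it reaches from about 350 to 875 mm from the base axis. Payload 4.2 kg.
Tool frame: the origin (TCP) lies at the very end of the fingers, on their centre line; the grasp point (between the pads) lies 19 mm behind it (pinch_z is the distance from the TCP to the grasp point, in mm); z points along the fingers, y is the line along which they close (so a half turn about z gives the same grasp; the last joint's range is limited). The gripper opens to 85 mm and grips with 20 to 120 N. Pads are 22 mm wide; open, the fingers measure 114 mm over their backs; the gripper's body (76 mm by 85 mm) begins 54 mm behind the grasp point. The pads swing forward as they close: fully open they stand 13 mm farther back than shut.
Start: joints at [-0.995, 0.385, 0.008, 0, -1.194, -0.259], TCP at [194.72, -593.872, 231.312] pointing down, gripper open.
Joint ranges: [-3.14, 3.14], [-1.21, 2.06], [-1.07, 1.41], [-3.16, 2.05], [-2.99, -0.16], [-3.1, 3.1]. Speed limits (rad/s): [2.79, 2.79, 3.14, 3.14, 3.14, 3.14].

## Interface

Orientations are given as a unit quaternion [x, y, z, w].
In Python, from bench import * gives the robot as it stands.
- The arm moves only by the tool arm_command, never from a script. Its argument "steps" is one flat list of numbers, 4 for each row, row after row: the shift along the tool's x, y, z in m, then the turn about the tool's z in rad. In form: [tx, ty, tz, roll, tx, ty, tz, roll, ...]. A call has 1 to 20 rows; each row shifts and turns the commanded pose from where the row before left it, along the tool's axes as they then stand; what a row does not reach is not made up. A row lasts 1/8 s, in which the tool goes at most 62.5 mm and 10.7 degrees, less where a joint would pass 70% of its speed; a pose out of reach is approached as far as the arm can. A call with a gripper value outside its range is refused whole. "grip" is the finger opening in m, from 0 to 0.0854, set as the call begins (left out, the last holds). The fingers move at their own pace and stop on an object; the grip force is fixed at half the most. Time passes only in rows, so rows that do not move let the fingers close. It gives the time, the measured TCP pose, the force, the opening and the grip force at its end, in the units of the state.
- read_state(): the state, without advancing time (a new reading comes with each control period).
- get_image(name): name is "scene" or "top" or "wrist"; returns the picture (400x640x3 uint8, red, green, blue); there is no depth.
- get_calibration(name): a dict with "camera_matrix" (3x3 intrinsics, pixels), "cam_to_world" (4x4, takes a point from camera to world coordinates). Camera axes: x right, y down, z forward; pixel columns grow to the right and rows downward; lengths in mm; the calibration is good to about 2 mm. A picture is of the moment at which its call begins: read the wrist's pose just before it. get_calibration takes no time and is no camera call; for the wrist camera it gives the pose at the moment of the call.
- job_done(): hands the job in; it is judged then, once.
The state is a dict: "clock": time; "joints": joint angles; "joint_vel": joint speeds; "joint_efforts": joint torques, N m; "position": TCP position; "ee_rot": TCP orientation; "contact_force": force on the tool from outside, world axes, zero at the start; "wrist_torque": the same for the moment, N m; "gripper_width": finger opening in mm; "grasp_force": force on a finger pad.
Only numpy, scipy, OpenCV 4.12 (cv2) and the standard library are available. Lean on these libraries where they do the work, as an engineer would, in place of code of your own. Each camera call takes 0.05 s, during which the arm holds its last target. There are 200 camera calls.

## Task

With the fingertips, sweep all four courgette rounds across the chopping block and over its edge into the empty steel pan beside it. Push them along the wood only: do not pick any up and do not squash them. Leave the salt shaker and the sauce jar standing where they are.

Things in the scene. Friction and masses are not known exactly. Their poses are not given: they have to be found in the camera images.
- block: Thick wooden chopping block, 240 mm along its own x, 300 mm along its own y, 70 mm high (flat top at z = 0.070). Origin at the centre of its underside, z up. Does not move. A steel pan stands at each of its two short sides (block's +y and -y); which one is the empty one changes.
- empty_pan: Empty open steel pan, over the rim 176 mm along its x, 162 mm along its y, 65 mm high (5 mm lower than the block's top); opening 162 x 148 mm, floor 4 mm thick. Origin at the centre of its underside, axes parallel to the block's. Its centre is 235 mm from the block's along the block's +y or -y: a 4 mm gap between rim and block. Fixed.
- full_pan: The same size of steel pan, filled nearly to the rim with dark green stuffed leaf rolls; stands at the block's other short side. Origin at the centre of its underside. Fixed. No round belongs in it.
- slice0_mid (a point): Centre of a flat courgette round (green skin, pale face), a disc 44 mm across and 14 mm thick, 25 g, lying flat on the block, so this point is 7 mm above the wood. It slides when pushed and drops into the pan once its middle is past the rim. All four are alike.
- slice1_mid (a point): Centre of a flat courgette round (green skin, pale face), a disc 44 mm across and 14 mm thick, 25 g, lying flat on the block, so this point is 7 mm above the wood. It slides when pushed and drops into the pan once its middle is past the rim. All four are alike.
- slice2_mid (a point): Centre of a flat courgette round (green skin, pale face), a disc 44 mm across and 14 mm thick, 25 g, lying flat on the block, so this point is 7 mm above the wood. It slides when pushed and drops into the pan once its middle is past the rim. All four are alike.
- slice3_mid (a point): Centre of a flat courgette round (green skin, pale face), a disc 44 mm across and 14 mm thick, 25 g, lying flat on the block, so this point is 7 mm above the wood. It slides when pushed and drops into the pan once its middle is past the rim. All four are alike.
- shaker: Salt shaker, clear with a steel cap, 36 mm across and 65 mm tall, standing loose on the block's far part (block's +x). Origin at the centre of its underside. Leave it.
- sauce_jar: Amber glass jar, 60 mm across and about 90 mm tall, loose on the table beyond the block. Origin at the centre of its underside. Leave it.
There are look-alikes about, which are no part of the job. Leave any turquoise look-alike of the part that bears slice1_mid alone.

How it is judged:
By the outcome, as a careful person would: the job done as asked, in the order asked, and still so for the second after the job is handed in, with the robot touching nothing.
It also fails if it takes over 64 s, if anything falls off the work surface, if the arm or the gripper's body presses on something with over 40 N, if the wrist force passes 120 N, or if a joint passes its speed limit or range.

## Working session

There is one attempt and no reset: what is moved stays moved. The work goes in short steps, Python scripts to look and compute and a tool call to move; the robot and the scene stay as the last step left them, time stands still between calls to the robot, and variables do not carry over. Pictures are saved under pics/ and viewed, at most 10 in all, crops included, and the job is handed in when it is done.

Besides the shell and the picture viewer there is one more tool, called as a command line: name --argument value ..., lists and objects as JSON in quotes. arm_command: Moves the arm, as the interface text tells. Its arguments: {"type":"object","properties":{"steps":{"type":"array","items":{"type":"number"}},"grip":{"type":"number"}},"required":["steps"]}

```bash
mkdir -p pics
python3 - <<'E'
from bench import *
import cv2
for n in("scene","top"):
    cv2.imwrite(f"pics/{n}0.png",get_image(n)[:,:,::-1])
    c=get_calibration(n);print(n,c)
print(read_state())
E
```

```text
scene {'camera_matrix': array([[516.39058035,   0.        , 322.19347186],
       [  0.        , 516.39058035, 194.38615811],
       [  0.        ,   0.        ,   1.        ]]), 'cam_to_world': array([[-7.25216655e-01,  4.75024492e-01, -4.98410006e-01,
         1.13013428e+03],
       [ 6.88465929e-01,  4.91168505e-01, -5.33636735e-01,
         6.39033082e+02],
       [-8.68722160e-03, -7.30140556e-01, -6.83241758e-01,
         8.78785033e+02],
       [ 0.00000000e+00,  0.00000000e+00,  0.00000000e+00,
         1.00000000e+00]])}
top {'camera_matrix': array([[427.68727025,   0.        , 312.76001854],
       [  0.        , 427.68727025, 197.95284347],
       [  0.        ,   0.        ,   1.        ]]), 'cam_to_world': array([[ 5.62595225e-02, -9.70976531e-01,  2.32463851e-01,
         3.90508649e+02],
       [-9.98415380e-01, -5.50077689e-02,  1.18690280e-02,
         2.11642157e+01],
       [ 1.26277021e-03, -2.32763230e-01, -9.72532613e-01,
         8.46218816e+02],
       [ 0.00000000e+00,  0.00000000e+00,  0.00000000e+00,
         1.00000000e+00]])}
{'clock': 0.1, 'joints': array([-9.95423933e-01,  3.85498169e-01,  6.79356575e-03, -4.22419373e-04,
       -1.19401001e+00, -2.58581033e-01]), 'joint_vel': array([-3.98207171e-04, -1.74415237e-03,  1.59949540e-03,  1.71235856e-03,
        1.45223520e-03,  8.87428326e-05]), 'joint_efforts': array([-3.34991546e-04, -3.93320274e+01,  1.88929886e+01,  4.19795126e+00,
       -2.59934561e-03,  1.30553147e-05]), 'position': array([ 194.54624422, -593.41537615,  230.33383056]), 'ee_rot': array([-1.57657174e-01,  9.87493421e-01,  9.56470817e-04, -2.08953376e-04]), 'contact_force': array([ 0.0231294 , -0.51312056,  0.48985682]), 'wrist_torque': array([-0.01363105,  0.02539599,  0.03772095]), 'grasp_force': 0.0, 'gripper_width': 85.24466865903392}
```

View pics/top0.png

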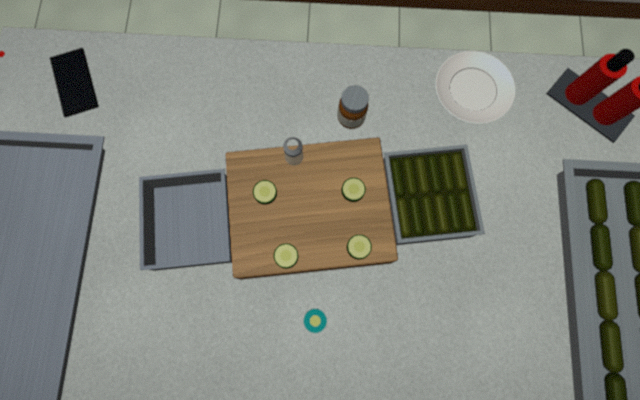

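View pics/scene0.png

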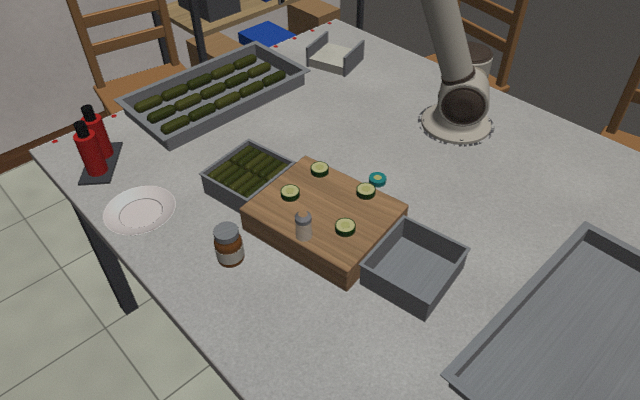

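The top view shows the four green rounds at about (264,191), (353,188), (286,255) and (359,246). The turquoise-rimmed look-alike is on the table at (315,320), the shaker at (293,150) and the jar at (353,105). The empty pan is on the left at (185,220), world +y, and the full pan is on the right at (432,193). The scene view agrees: its rounds are at (319,169), (290,192), (366,190) and (345,227), with the turquoise one at (377,179). The four on the wood have green skin and fit the description. I'll leave the turquoise one alone.

```bash
cat > h.py <<'E'
from bench import *
import cv2, numpy as np
def ray(n,uv):
    c=get_calibration(n);K=c["camera_matrix"];T=c["cam_to_world"]
    d=T[:3,:3]@np.linalg.solve(K,[uv[0],uv[1],1]);return T[:3,3],d
def onz(n,uv,z):
    o,d=ray(n,uv);return o+d*(z-o[2])/d[2]
def tri(a,b):
    A=np.zeros((3,3));r=np.zeros(3)
    for o,d in(a,b):
        d=d/np.linalg.norm(d);P=np.eye(3)-np.outer(d,d);A+=P;r+=P@o
    return np.linalg.solve(A,r)
def blobs(im,lo,hi,amin,amax):
    m=cv2.inRange(cv2.cvtColor(im,cv2.COLOR_RGB2HSV),lo,hi)
    m=cv2.morphologyEx(m,cv2.MORPH_CLOSE,np.ones((3,3)))
    n,l,s,c=cv2.connectedComponentsWithStats(m)
    return [(c[i],s[i,4]) for i in range(1,n) if amin<s[i,4]<amax]
E
python3 - <<'E'
from h import *
np.set_printoptions(precision=1,suppress=True)
P={}
for n in("top","scene"):
    im=cv2.imread(f"pics/{n}0.png")[:,:,::-1].copy()
    P[n]=[c for c,a in blobs(im,(24,60,110),(45,255,255),60,900)]
    for c in P[n]:print(n,c,onz(n,c,84))
for c in P["top"]:
    q=[(np.linalg.norm(onz("top",c,84)-onz("scene",d,84)),i) for i,d in enumerate(P["scene"])]
    k=min(q); print("tri",c,tri(ray("top",c),ray("scene",P["scene"][k[1]])),k)
# block corners from wood mask
im=cv2.imread("pics/top0.png")
hsv=cv2.cvtColor(im,cv2.COLOR_BGR2HSV)
m=cv2.inRange(hsv,(8,70,60),(22,255,255));m[:120]=0;m[300:]=0
cs=max(cv2.findContours(m,0,2)[0],key=cv2.contourArea);h=cv2.convexHull(cs)
b=cv2.approxPolyDP(h,8,True)[:,0];print(b)
for p in b:print(onz("top",p,70))
for p in [(140,178),(221,170),(228,263),(142,269)]:print("pan",onz("top",p,65))
print("shaker base/cap",onz("top",(295,162),70),onz("top",(292,143),135))
print("jar",onz("top",(350,124),0))
im2=np.hstack([cv2.resize(im[130:340,220:410],None,fx=2.4,fy=2.4),cv2.resize(cv2.imread("pics/scene0.png")[150:250,270:400],(340,504-0))])
cv2.imwrite("pics/crop.png",im2)
E
```

```text
top [353.5 188.1] [595.5 -43.5  84. ]
top [264.3 190.9] [580.9 120.3  84. ]
top [359.1 246. ] [489.4 -57.   84. ]
top [285.2 255. ] [466.   73.5  84. ]
top [314.7 320.5] [357.2  15.   84. ]
scene [319.2 166.7] [488.8 -57.   84. ]
scene [365.6 188.5] [465.7  72.6  84. ]
scene [289.5 190.3] [594.6 -43.2  84. ]
scene [344.9 224.6] [580.3 119.7  84. ]
tri [353.5 188.1] [595.1 -43.1  84.5] (np.float64(1.0159232812989716), 2)
tri [264.3 190.9] [580.8 120.2  84.7] (np.float64(0.8585191063760955), 3)
tri [359.1 246. ] [489.2 -56.8  84.4] (np.float64(0.5976512300362502), 0)
tri [285.2 255. ] [466.1  73.3  84.7] (np.float64(0.9409188779390294), 1)
tri [314.7 320.5] [362.    3.2 -28.3] (np.float64(122.87802174609114), 1)
[[379 139]
 [395 260]
 [234 277]
 [226 153]]
[700.1 -90.4  70. ]
[ 469.5 -124.    70. ]
[423.1 163.   70. ]
[655.  201.4  70. ]
pan [597.6 360.3  65. ]
pan [622.1 208.5  65. ]
pan [447.6 177.2  65. ]
pan [428.1 331.1  65. ]
shaker base/cap [644.4  68.4  70. ] [658.  72. 135.]
jar [758.4 -38.3   0. ]
```

View pics/crop.png

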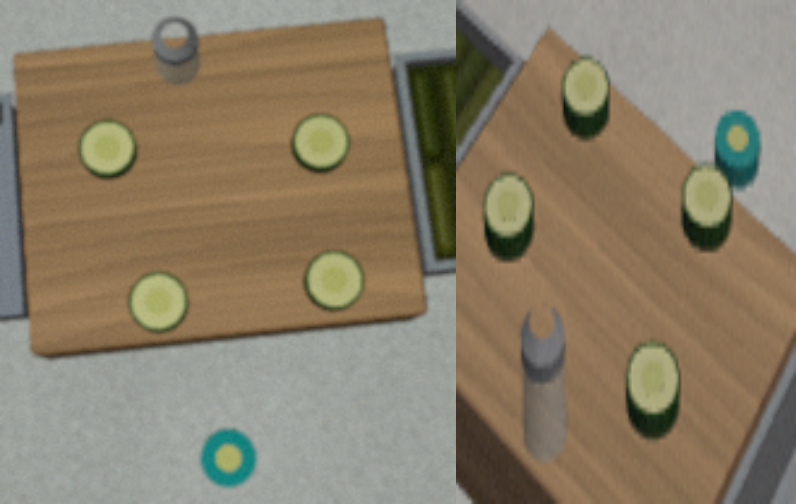

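The crop confirms four dark-green-skinned rounds on the wood. The fifth, turquoise-skinned, is off the block on the table. Next I'll work out the first approach.

```bash
cat >> h.py <<'E'
from scipy.spatial.transform import Rotation as Rn
C0=np.array([562.,38.]);YAW=0.157
Bm=np.array([[np.cos(YAW),-np.sin(YAW)],[np.sin(YAW),np.cos(YAW)]])
def toblock(p):return Bm.T@(np.array(p[:2])-C0)
def plan(bx,by,z,ang):
    """ang: push direction, rad from block +y toward block +x; push is along tool -x"""
    s=read_state();R=Rn.from_quat(s["ee_rot"]).as_matrix()
    tx=YAW+np.pi/2-ang+np.pi
    cur=np.arctan2(R[1,0],R[0,0]);roll=-((tx-cur+np.pi)%(2*np.pi)-np.pi)
    X=np.array([np.cos(tx),np.sin(tx),0]);Y=np.array([np.sin(tx),-np.cos(tx),0])
    d=np.r_[C0+Bm@[bx,by],z]-s["position"]
    print("roll",round(roll,3),"shift m",np.round([d@X/1e3,d@Y/1e3,-d[2]/1e3],4),"t",round(s["clock"],2),"blk",toblock(s["position"]).round(1),"z",s["position"][2].round(1),"F",s["contact_force"].round(1))
E
python3 -c "
from h import *
plan(-106,7,130,.37)
print(toblock((650,70)))"
```

```text
roll -1.041 shift m [-0.663  -0.1243  0.1003] t 0.1 blk [-461.7 -566.2] z 230.3 F [ 0.  -0.5  0.5]
[91.92105593 17.84711395]
```

arm_command --steps '[0,0,0,-0.1735,0,0,0,-0.1735,0,0,0,-0.1735,0,0,0,-0.1735,0,0,0,-0.1735,0,0,0,-0.1735,-0.0474,-0.0089,0,0,-0.0474,-0.0089,0,0,-0.0474,-0.0089,0,0,-0.0474,-0.0089,0,0,-0.0474,-0.0089,0,0,-0.0474,-0.0089,0,0,-0.0474,-0.0089,0,0,-0.0474,-0.0089,0.0166,0,-0.0474,-0.0089,0.0166,0,-0.0474,-0.0089,0.0166,0,-0.0474,-0.0089,0.0166,0,-0.0474,-0.0089,0.0166,0,-0.0474,-0.0089,0.0166,0,-0.0474,-0.0089,0,0]' --grip 0.024

```text
clock: 2.6
position: [456.0, 29.6, 130.2]
ee_rot: [-0.628, 0.778, 0.001, -0.002]
contact_force: [0.2, 0.8, 0.3]
gripper_width: 24.0
grasp_force: 0.0
```

```bash
python3 -c "
from h import *
plan(-106,7,78,.37)
im=get_image('wrist');cv2.imwrite('pics/w1.png',im[:,:,::-1]);print(read_state()['gripper_width'])
for c,a in blobs(im,(24,60,110),(45,255,255),300,30000):print(c,a,toblock(onz('wrist',c,84)).round(1))"
```

```text
roll 0.0 shift m [ 0.0012 -0.0005  0.0522] t 2.6 blk [-106.     8.3] z 130.2 F [0.2 0.8 0.3]
23.721723459055916
[225.88741995  82.39661227] 4841 [-82.3 -80.4]
[ 48.42963676 151.07794082] 4157 [ 26.  -82.9]
[449.93040293 145.3040293 ] 546 [-184.2   -6. ]
[322.5292887  289.40760112] 2868 [-86.   53.2]
```

View pics/w1.png

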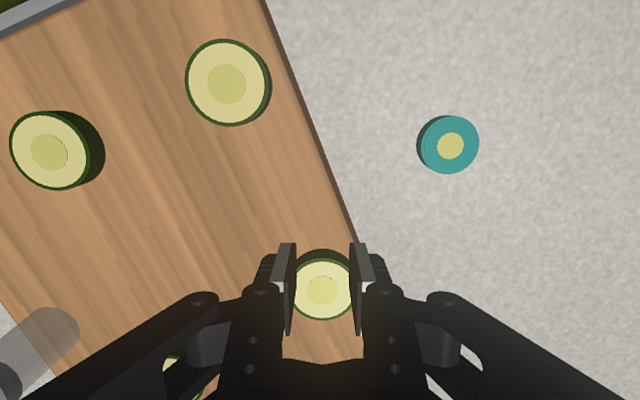

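The wrist view shows round D at (322,289), centred between the fingers at about columns 290–358. The turquoise one at (450,146) is well off to the side. I'll go down now.

arm_command --steps '[0,0,0.025,0,0,0,0.025,0,0,0,0.003,0,0,0,0.002,0,0,0,0.001,0,0,0,0,0]'

```text
clock: 3.4
position: [457.2, 28.5, 76.4]
ee_rot: [-0.628, 0.778, -0.0, 0.001]
contact_force: [-0.1, -0.1, 0.3]
gripper_width: 23.9
grasp_force: 0.0
```

```bash
python3 -c "
from h import *
plan(-40,178,74,.37)"
```

```text
roll -0.0 shift m [-0.183   0.0012  0.0024] t 3.4 blk [-105.    7.] z 76.4 F [-0.1 -0.1  0.3]
```

arm_command --steps '[0,0,0.001,0,0,0,0.001,0,-0.008,0,0,0,-0.008,0,0,0,-0.01,0,0,0,-0.01,0,0,0,-0.01,0,0,0,-0.01,0,0,0,-0.01,0,0,0]'

```text
clock: 4.53
position: [470.9, 93.6, 73.7]
ee_rot: [-0.628, 0.778, 0.0, -0.0]
contact_force: [-0.2, 0.1, -0.4]
gripper_width: 24.4
grasp_force: 0.2
```

```bash
python3 -c "
from h import *
plan(-40,170,74,.37)
im=get_image('top');cv2.imwrite('pics/t1.png',im[100:300,120:420,::-1].repeat(2,0).repeat(2,1))
for c,a in blobs(im,(24,60,110),(45,255,255),40,900):print(c,a,toblock(onz('top',c,84)).round(1))"
```

```text
roll 0.0 shift m [-0.1089 -0.0021 -0.0003] t 4.53 blk [-81.3  69.2] z 73.7 F [-0.2  0.1 -0.4]
[353.52439024 188.18780488] 410 [ 20.3 -85.7]
[359.20634921 245.8276644 ] 441 [-86.3 -82.8]
[314.74698795 320.43373494] 83 [-205.8    9.2]
```

View pics/t1.png

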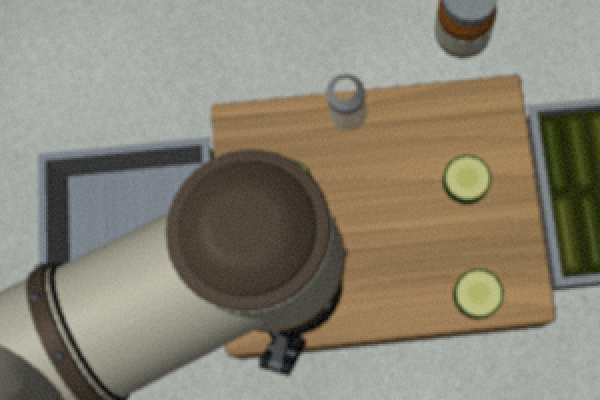

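The arm hides D in the top view. B's edge shows at (305,167), and A and C haven't moved. I'll carry on pushing and check in the scene view.

arm_command --steps '[-0.01,0,0,0,-0.01,0,0,0,-0.01,0,0,0,-0.01,0,0,0,-0.01,0,0,0,-0.01,0,0,0,-0.01,0,0,0,-0.01,0,0,0,-0.01,0,0,0,-0.01,0,0,0,0,0,-0.0,0]'

```text
clock: 5.95
position: [492.1, 191.4, 73.7]
ee_rot: [-0.628, 0.778, -0.0, 0.0]
contact_force: [-1.2, 0.1, -0.2]
gripper_width: 24.1
grasp_force: 0.0
```

```bash
python3 -c "
from h import *
plan(32,24,110,0)
im=get_image('scene');cv2.imwrite('pics/s2.png',cv2.resize(im[130:330,230:490,::-1],None,fx=2.5,fy=2.5))
for c,a in blobs(im,(24,60,110),(45,255,255),40,900):print(c,a,toblock(onz('scene',c,84)).round(1))"
```

```text
roll -0.369 shift m [ 0.1385 -0.077  -0.0363] t 5.95 blk [-45.  162.5] z 73.7 F [-1.2  0.1 -0.2]
[319.00675676 166.71621622] 148 [-86.8 -82.6]
[289.53179191 190.26589595] 173 [ 19.2 -85.4]
[344.8957346  224.53554502] 211 [30.7 77.7]
[409.28846154 248.94711538] 208 [  7.6 221.1]
```

View pics/s2.png

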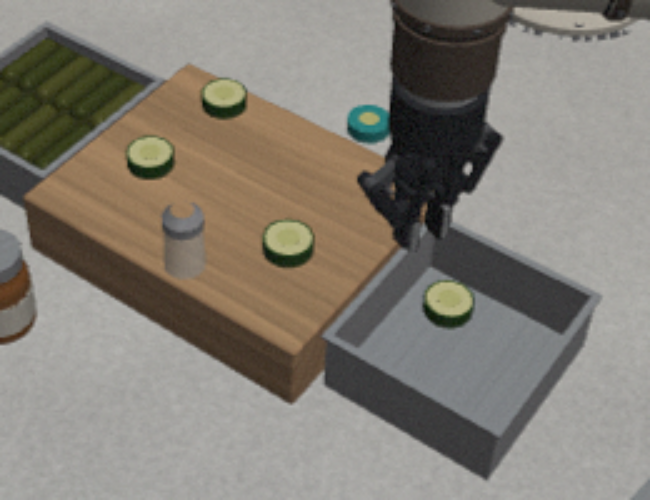

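D is lying flat in the empty pan (crop pixel (448,302)), and the other three haven't moved. B is next.

arm_command --steps '[0,0,-0.025,0,0,0,-0.025,0,0,0,0,-0.1845,0,0,0,-0.1845,0.0325,-0.019,0,0,0.0325,-0.019,0,0,0.0325,-0.019,0,0,0.0325,-0.019,0,0,0,0,0,0]'

```text
clock: 7.12
position: [587.9, 71.9, 123.2]
ee_rot: [0.759, -0.651, -0.0, 0.0]
contact_force: [0.6, -0.7, -0.0]
gripper_width: 24.0
grasp_force: 0.0
```

```bash
python3 -c "
from h import *
plan(31.5,33,74,0)"
```

```text
roll -0.005 shift m [-0.0036 -0.0006  0.0492] t 7.12 blk [30.9 29.4] z 123.2 F [ 0.6 -0.7 -0. ]
```

arm_command --steps '[-0.003,-0.0005,0.025,0,0,0,0.018,0,0,0,0.006,0,-0.008,0,0,0,-0.008,0,0,0,-0.01,0,0,0,-0.01,0,0,0,-0.01,0,0,0,-0.01,0,0,0,-0.01,0,0,0,-0.01,0,0,0,-0.01,0,0,0,-0.01,0,0,0,-0.01,0,0,0,-0.01,0,0,0,-0.01,0,0,0,-0.01,0,0,0,0,0,0,0,0,0,-0.04,0]'

```text
clock: 9.5
position: [563.8, 210.1, 111.8]
ee_rot: [0.76, -0.65, -0.001, 0.004]
contact_force: [0.8, 0.5, 0.9]
gripper_width: 23.9
grasp_force: 0.0
```

```bash
python3 -c "
from h import *
plan(20,-129,115,.0)
im=get_image('scene')
for c,a in blobs(im,(24,60,110),(45,255,255),40,900):print(c,a,toblock(onz('scene',c,84)).round(1),toblock(onz('scene',c,18)).round(1))"
```

```text
roll -0.002 shift m [ 0.2987  0.0087 -0.0032] t 9.5 blk [ 28.7 169.7] z 111.8 F [0.8 0.5 0.9]
[318.99328859 166.67785235] 149 [-86.9 -82.8] [-148.5 -131.6]
[289.49425287 190.27011494] 174 [ 19.3 -85.4] [ -33.5 -134.4]
[409.27272727 248.9138756 ] 209 [  7.5 221.1] [-46.2 197.5]
[390.84259259 271.36574074] 216 [ 78.8 221.8] [ 30.9 198.3]
```

arm_command --steps '[0.0499,0.0014,0,0,0.0499,0.0014,0,0,0.0499,0.0014,0,0,0.0499,0.0014,0,0,0.0499,0.0014,0,0,0.0499,0.0014,0,0,0,0,0,0]'

```text
clock: 10.42
position: [604.1, -89.0, 114.6]
ee_rot: [0.758, -0.652, 0.0, 0.0]
contact_force: [-0.5, -0.2, 0.1]
gripper_width: 23.7
grasp_force: 0.0
```

```bash
python3 -c "
from h import *
plan(19.7,-130,74,.0)"
```

```text
roll -0.006 shift m [-0.0021  0.0021  0.0406] t 10.43 blk [  21.8 -132.1] z 114.6 F [-0.5 -0.2  0.1]
```

arm_command --steps '[0,0.0015,0.02,0,0,0,0.014,0,0,0,0.006,0,-0.008,0,0,0,-0.008,0,0,0,-0.012,0,0,0,-0.015,0,0,0,-0.015,0,0,0,-0.015,0,0,0,-0.015,0,0,0,-0.015,0,0,0,-0.015,0,0,0,-0.015,0,0,0,-0.015,0,0,0,-0.012,0,0,0,-0.01,0,0,0]'

```text
clock: 12.42
position: [576.2, 82.9, 74.7]
ee_rot: [0.76, -0.65, -0.0, 0.0]
contact_force: [-0.2, -1.4, 0.1]
gripper_width: 23.8
grasp_force: 0.3
```

```bash
python3 -c "
from h import *
plan(20,166,74,.0)
im=get_image('scene')
for c,a in blobs(im,(24,60,110),(45,255,255),40,900):print(c,a,toblock(onz('scene',c,84)).round(1),toblock(onz('scene',c,18)).round(1))"
```

```text
roll -0.001 shift m [-0.1239  0.0011  0.0007] t 12.43 blk [21.1 42.1] z 74.7 F [-0.2 -1.4  0.1]
[345.10194175 220.88834951] 206 [21.7 71.8] [-30.9  35.8]
[409.28846154 248.94711538] 208 [  7.6 221.1] [-46.2 197.6]
[390.82325581 271.30697674] 215 [ 78.7 221.7] [ 30.8 198.2]
```

arm_command --steps '[-0.01,0,0,0,-0.012,0,0,0,-0.012,0,0,0,-0.012,0,0,0,-0.012,0,0,0,-0.012,0,0,0,-0.012,0,0,0,-0.012,0,0,0,-0.01,0,0,0,-0.01,0,0,0,-0.01,0,0,0,0,0,0,0,0,0,-0.02,0,0,0,-0.02,0]'

```text
clock: 14.22
position: [556.9, 204.1, 114.9]
ee_rot: [0.76, -0.65, -0.0, 0.001]
contact_force: [0.7, -0.3, 0.7]
gripper_width: 23.8
grasp_force: 0.0
```

```bash
python3 -c "
from h import *
plan(-97,-126,115,.22)
im=get_image('scene')
for c,a in blobs(im,(24,60,110),(45,255,255),40,900):print(c,a,toblock(onz('scene',c,84)).round(1),toblock(onz('scene',c,18)).round(1))"
```

```text
roll 0.219 shift m [ 3.096e-01  5.160e-02 -1.000e-04] t 14.22 blk [ 21.  164.9] z 114.9 F [ 0.7 -0.3  0.7]
[319.04761905 166.62585034] 147 [-87.1 -82.8] [-148.7 -131.6]
[409.28846154 248.94711538] 208 [  7.6 221.1] [-46.2 197.6]
[389.00619195 266.64396285] 323 [ 71.  212.8] [ 22.5 188.5]
```

arm_command --steps '[0,0,0,0.11,0,0,0,0.109,0.0516,0.0086,0,0,0.0516,0.0086,0,0,0.0516,0.0086,0,0,0.0516,0.0086,0,0,0.0516,0.0086,0,0,0.0516,0.0086,0,0,0,0,0,0]'

```text
clock: 15.4
position: [484.5, -104.1, 114.3]
ee_rot: [-0.682, 0.731, 0.0, -0.0]
contact_force: [0.6, 0.5, -0.7]
gripper_width: 24.3
grasp_force: 0.0
```

```bash
python3 -c "
from h import *
plan(-97,-126.5,74,.22)"
```

```text
roll -0.006 shift m [-0.002  -0.0013  0.0403] t 15.4 blk [ -98.7 -128.2] z 114.3 F [ 0.6  0.5 -0.7]
```

arm_command --steps '[0,-0.001,0.02,0,0,0,0.014,0,0,0,0.006,0,-0.008,0,0,0,-0.008,0,0,0,-0.012,0,0,0,-0.015,0,0,0,-0.015,0,0,0,-0.015,0,0,0,-0.015,0,0,0,-0.015,0,0,0,-0.015,0,0,0,-0.015,0,0,0,-0.015,0,0,0,-0.012,0,0,0,-0.01,0,0,0]'

```text
clock: 17.4
position: [497.8, 69.2, 74.7]
ee_rot: [-0.685, 0.729, 0.0, -0.0]
contact_force: [-0.4, -1.4, 0.2]
gripper_width: 23.8
grasp_force: 0.3
```

```bash
python3 -c "
from h import *
plan(-33,166,74,.22)
im=get_image('scene')
for c,a in blobs(im,(24,60,110),(45,255,255),40,900):print(c,a,toblock(onz('scene',c,84)).round(1),toblock(onz('scene',c,18)).round(1))"
```

```text
roll 0.0 shift m [-0.1277  0.0024  0.0007] t 17.4 blk [-58.5  40.8] z 74.7 F [-0.4 -1.4  0.2]
[363.87362637 201.48901099] 182 [-51.9  70.2] [-110.6   34.2]
[409.28502415 248.98067633] 207 [  7.7 221.2] [-46.1 197.6]
[388.96583851 266.68944099] 322 [ 71.1 212.8] [ 22.6 188.5]
```

arm_command --steps '[-0.01,0,0,0,-0.012,0,0,0,-0.012,0,0,0,-0.012,0,0,0,-0.012,0,0,0,-0.012,0,0,0,-0.012,0,0,0,-0.012,0,0,0,-0.012,0,0,0,-0.01,0,0,0,-0.01,0,0,0,0,0,0,0,0,0,-0.03,0,0,0,-0.05,0,0,0,-0.05,0,0,0,0,0,0,0,0,0]'

```text
clock: 19.58
position: [505.1, 193.7, 204.3]
ee_rot: [-0.684, 0.729, 0.0, -0.0]
contact_force: [0.0, -0.2, -0.7]
gripper_width: 23.8
grasp_force: 0.0
```

```bash
python3 -c "
from h import *
s=read_state();print(s['clock'],s['position'],s['contact_force'])
im=get_image('scene');cv2.imwrite('pics/s3.png',cv2.resize(im[130:330,190:490,::-1],None,fx=2.6,fy=2.6))"
```

```text
19.575 [505.14340616 193.67635037 204.31775776] [ 0.00865751 -0.1689323  -0.66713734]
```

View pics/s3.png

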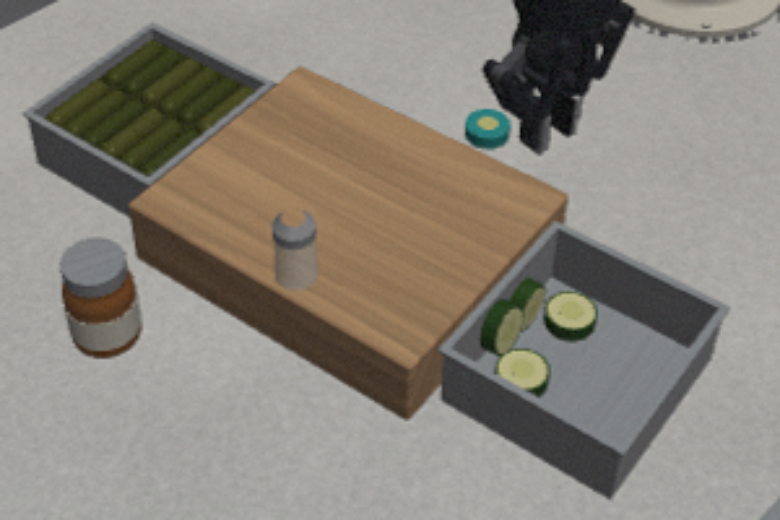

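All four rounds are in the pan: two lie flat at (570,315) and (523,370), and two stand against the wall at (503,327) and (528,303). The shaker (295,250), the jar and the turquoise look-alike haven't moved, and the gripper is clear.

```bash
python3 -c "
from bench import *
print(job_done())"
```

```text
the job is handed in; nothing more can be done
None
```

I swept all four courgette rounds along the wood into the empty pan and handed the job in at about 20 s; the final picture shows the salt shaker, sauce jar and turquoise look-alike still where they were.

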